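# Prop open the glass chest

### The job

Prop the grey glass chest open: raise its lid with the prop rod and stand the rod's foot right down in the hole of the aluminium ledge beside the chest, so that the lid stays up on the rod when you let go. Feel gently for the hole, keeping the foot's pressure on the ledge light; never let the lid drop, and leave the other things on the bench where they are.

Things in the scene. Friction and masses are not known exactly. Their poses are not given: they have to be found in the camera images.
- chest: grey plastic chest, fixed, 220 (x) by 300 (y) by 120 high. Origin: centre of its underside on the bench; x points from its front to its hinged back, y to its left, z up. Places marked 'chest frame' below are in mm in this frame. The prop rod and the ledge are on its -y side, in the plane y = -162
- lid (a joint): lid angle in rad: 0 shut, grows as the front edge rises, stop at 1.4. The lid is a 12 mm slab, 0.35 to 0.6 kg, reaching 220 from the hinge line to the front. Only the rod holds it up: let go, it falls shut. With the foot seated in the hole it stands at about 0.6 to 0.9
- hinge (a point): middle of the lid's hinge line, which is parallel to the chest's y at chest frame x = +110, z = 125
- prop: prop rod with its cross bar, steel, 8 mm thick, 215 from pivot to foot. Origin at its pivot on the lid's side edge, 160 from the hinge line (chest frame x = -50, y = -162, z = 125 when shut), axis parallel to the hinge; own x along the rod to the foot. It starts beside the chest, foot to the back, sloping down 0.05 to 0.35 rad; the stiff pivot (about 0.17 N m) keeps it where left while the lid is shut
- bar (a point): middle of the grip part of the cross bar by which the rod is handled: round, 14 mm thick, parallel to the chest's y, fixed to the rod 185 from the pivot (30 short of the foot), reaching 92 outwards (-y) from the rod; this point is 63 outwards of the rod's plane. Gripped from above, fingers closing along the chest's x, it can turn in the grip. Drawn forward with the foot low, the rod pushes the lid up
- foot (a point): centre of the ball, 12 mm across, at the rod's free end. Resting on the ledge's strip it is 41 above the bench, seated in the hole about 27
- rail: ledge: straight aluminium rail along the chest's -y side, 26 wide, smooth flat top 35 above the bench. Origin: middle of its underside, chest frame x = +70, y = -162. On it is clamped a strip, 250 long, with the only hole: 17 mm wide, 14 deep, in the rod's plane, its centre anywhere from chest frame x = +29 to +61; where exactly is not measured and must be felt or seen
- tub: bystander: clear plastic tub, 84 across, 80 high
- glue: bystander: white bottle, 52 across, 130 high
- marker: bystander: black marker lying, 13 by 130
- tile_dark: bystander: dark glass tile 50 by 40 by 6
- tile_blue: bystander: blue-grey glass tile 60 by 30 by 6
- tile_grey: bystander: grey glass tile 45 by 45 by 6
- scorer: bystander: hand tool lying, 170 long

How it is judged:
By the outcome, as a careful person would: the job done as asked, in the order asked, and still so for the second after the job is handed in, with the robot touching nothing.
It also fails if it takes over 64 s, if anything falls off the work surface, if the arm or the gripper's body presses on something with over 40 N, if the wrist force passes 120 N, or if a joint passes its speed limit or range.

### The arm

A 6-joint arm with a two-finger parallel gripper is mounted at the origin on the work surface. World frame = base frame: x ahead of the robot, y to its left, z up, the work surface at z = 0. Lengths are in mm, angles in degrees, forces in N, time in s.
With the tool pointing down it reaches from about 300 to 850 mm from the base axis. Payload 4.2 kg.
Tool frame: the origin (TCP) lies at the very end of the fingers, on their centre line; the grasp point (between the pads) lies 19 mm behind it (env.grasp_offset is the distance from the TCP to the grasp point, in mm); z points along the fingers, y is the line along which they close (so a half turn about z gives the same grasp; the last joint's range is limited). The gripper opens to 91 mm and grips with 3 to 60 N. Pads are 32 mm wide; open, the fingers measure 118 mm over their backs; the gripper's body (76 mm by 178 mm) begins 60 mm behind the grasp point.
Start: joints at [70.187, 18.312, 89.639, -0, 72.044, -1.146], TCP at [184.041, 544.768, 213.976] pointing down, gripper open.
Joint ranges: [-177.97, 177.97], [-48.28, 115.42], [12.27, 149.76], [-77.06, 257.06], [2.81, 150.46], [-146.56, 146.56]. Speed limits (degrees/s): [147.25, 147.25, 180, 180, 180, 180].

### API

Orientations are given as [roll, pitch, yaw] about the fixed x, y, z axes, in that order (R = Rz(yaw) Ry(pitch) Rx(roll)).
In Python, from workcell import env, eyes gives the robot as it stands.
- The arm moves only by the tool send_rows, never from a script. Its arguments are lists of equal length, an entry for each row: "grip": the opening, from -1 (shut) to 1 (fully open), so that 0 is half open; "xyz": the shift along the world's x, y, z in m, a list of three; "yaw": the turn about the world's z in degrees. A call has 1 to 8 rows; each row is the pose to reach, as a shift and turn from the pose commanded when the call began; what a row does not reach only later rows make up. A row lasts 1/12 s, in which the tool goes at most 41.7 mm and 7.16 degrees, less where a joint would pass 70% of its speed; a pose out of reach is approached as far as the arm can. A call with a gripper value outside its range is refused whole. The fingers move at their own pace and stop on an object; "grip_force" is the grip in N (left out, the last holds). Time passes only in rows, so rows that repeat a pose let the fingers close. It gives the time, the measured TCP pose, the force, the opening and the grip force at its end, in the units of the state.
- env.state(): the state, without advancing time (a new reading comes with each control period).
- eyes.grab_frame(name): name is "scene" or "top"; returns a dict with "frame" (420x560x3 uint8, red, green, blue), "fx", "fy", "cx", "cy" (pixels), "pose" (4x4, takes a point from camera to world coordinates). Camera axes: x right, y down, z forward; pixel columns grow to the right and rows downward; lengths in mm; the calibration is good to about 2 mm. A picture is of the moment at which its call begins. There is no depth.
- env.job_done(): hands the job in; it is judged then, once.
The state is a dict: "time_s": time; "qpos": joint angles; "qvel": joint speeds; "effort": joint torques, N m; "ee_pos": TCP position; "ee_rot": TCP orientation; "force": force on the tool from outside, world axes, zero at the start; "torque": the same for the moment, N m; "gripper_width": finger opening in mm; "gripper_force": force on a finger pad.
Only numpy, scipy, OpenCV 4.12 (cv2) and the standard library are available. Lean on these libraries where they do the work, as an engineer would, in place of code of your own. Each camera call takes 0.05 s, during which the arm holds its last target. There are 200 camera calls.

## Working session

There is one attempt and no reset: what is moved stays moved. The work goes in short steps, Python scripts to look and compute and a tool call to move; the robot and the scene stay as the last step left them, time stands still between calls to the robot, and variables do not carry over. Pictures are saved under pics/ and viewed, at most 10 in all, crops included, and the job is handed in when it is done.

Besides the shell and the picture viewer there is one more tool, called after ">>>" as name(argument=value, ...) on one line, values as JSON. send_rows: Moves the arm, as the interface text tells. Its arguments: {"type":"object","properties":{"grip":{"type":"array"},"xyz":{"type":"array"},"yaw":{"type":"array"},"grip_force":{"type":"number"}},"required":["grip","xyz","yaw"]}

```bash
mkdir -p pics; ls; cat > h.py <<'E'
import numpy as np, cv2
from workcell import env, eyes
def grab(n,f):
    g=eyes.grab_frame(n); cv2.imwrite(f,g["frame"][:,:,::-1]); np.savez(f+'.npz',**{k:g[k] for k in g}); return g
def ray(g,u,v):
    P=np.array(g["pose"]); d=P[:3,:3]@[(u-g["cx"])/g["fx"],(v-g["cy"])/g["fy"],1]; return P[:3,3],d/np.linalg.norm(d)
def onz(g,u,v,z):
    o,d=ray(g,u,v); return o+d*(z-o[2])/d[2]
def proj(g,p):
    P=np.array(g["pose"]); c=P[:3,:3].T@(np.array(p)-P[:3,3]); return c[0]/c[2]*g["fx"]+g["cx"],c[1]/c[2]*g["fy"]+g["cy"]
def load(f): return dict(np.load(f+'.npz'))
E
python3 - <<'E'
from h import *
for n in("scene","top"):
    g=grab(n,f"pics/{n}0.png"); print(n,g["fx"],np.round(g["pose"],3).tolist())
s=env.state(); print(s["ee_pos"],s["ee_rot"],s["time_s"],s["gripper_width"])
E
```

```text
pics
scene 401.26539104776623 [[-0.123, 0.631, -0.766, 1268.164], [0.992, 0.075, -0.097, 102.966], [-0.004, -0.772, -0.636, 651.592], [0.0, 0.0, 0.0, 1.0]]
top 461.12533478421835 [[0.015, -0.99, 0.141, 475.744], [-1.0, -0.018, -0.021, 8.754], [0.023, -0.141, -0.99, 1092.359], [0.0, 0.0, 0.0, 1.0]]
[183.89537451 544.34124277 213.19481135] [-1.79908314e+02 -1.88654574e-03  1.61333316e+02] 0.1 91.1641245680743
```

View pics/scene0.png

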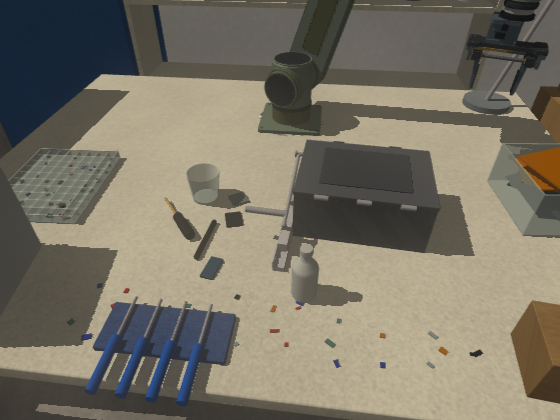

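View pics/top0.png

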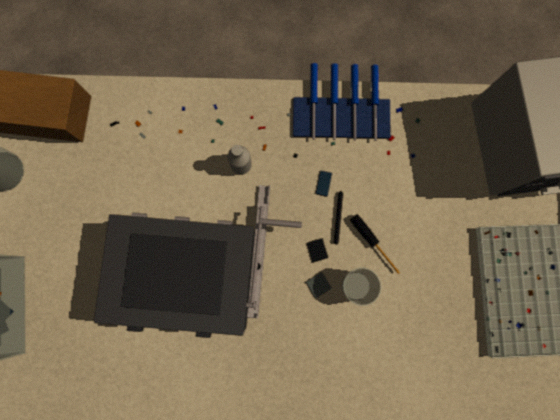

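The chest's −y side faces image right in the top view. The rail is at u≈262, the bar runs about (265,222)–(300,225), and the back points up (world +x). Next I'll zoom in on the rod.

```bash
python3 - <<'E'
from h import *
a=cv2.imread("pics/top0.png")[175:335,225:325]; b=cv2.imread("pics/scene0.png")[140:275,235:325]
A=cv2.resize(a,None,fx=3.75,fy=3.75,interpolation=2); B=cv2.resize(b,None,fx=4.4,fy=4.4,interpolation=2)
c=np.zeros((600,800,3),np.uint8); c[:600,:375]=A[:600]; B=B[:594]; c[:594,390:390+B.shape[1]]=B
c=cv2.convertScaleAbs(c,alpha=1.5,beta=10)
cv2.imwrite("pics/z0.png",c)
E
```

```text
(no output)
```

View pics/z0.png

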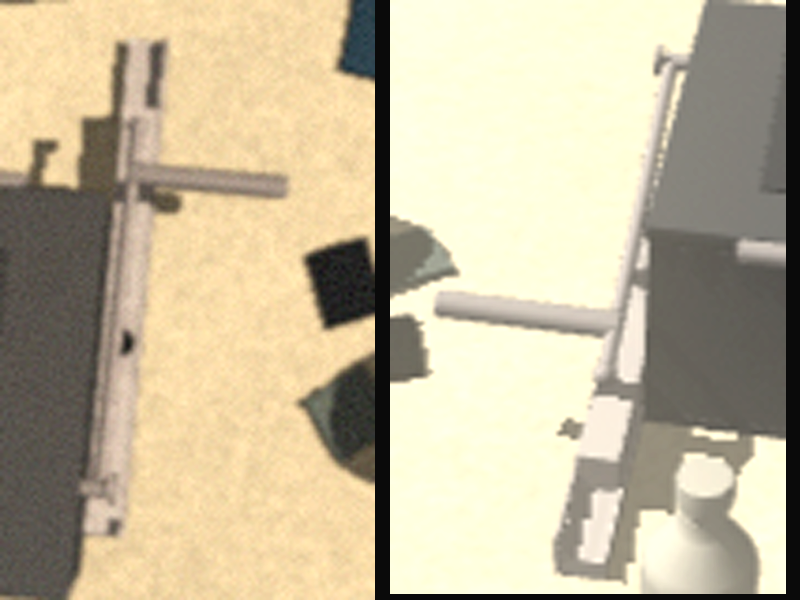

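```bash
python3 - <<'E'
from h import *
t=load("pics/top0.png"); s=load("pics/scene0.png")
ct=lambda x,y:(225+x/3.75,175+y/3.75); cs=lambda x,y:(235+(x-390)/4.4,140+y/4.4)
R=lambda p:np.round(p,1)
f=onz(t,*ct(142,42),35); n=onz(t,*ct(104,533),35); print("rail far,near",R(f),R(n),np.linalg.norm(f-n))
print("hole z35",R(onz(t,*ct(127,342),35)),"z21",R(onz(t,*ct(127,342),21)))
def tri(a,b):
    o1,d1=ray(t,*a);o2,d2=ray(s,*b)
    k=np.linalg.lstsq(np.c_[d1,-d2],o2-o1,rcond=None)[0]; p,q=o1+k[0]*d1,o2+k[1]*d2
    return R((p+q)/2),R(np.linalg.norm(p-q))
print("bar end",tri(ct(287,186),cs(437,304)),"bar inner",tri(ct(140,174),cs(612,324)),"foot",tri(ct(133,122),cs(603,378)))
print("pivot",tri(ct(97,487),cs(672,63)))
fr=t["frame"]; m=(fr.max(2)<75).astype(np.uint8); m=cv2.morphologyEx(m,cv2.MORPH_OPEN,np.ones((7,7)))
cs_,_=cv2.findContours(m,0,2)
for c in cs_:
    if cv2.contourArea(c)>8000 and cv2.pointPolygonTest(c,(170,270),False)>0:
        b=cv2.boxPoints(cv2.minAreaRect(c)); print(R(b)); print([R(onz(t,*p,131)).tolist() for p in b])
E
```

```text
rail far,near [688.1  39.4  35. ] [388.9  55.7  35. ] 299.60588401438577
hole z35 [502.5  44.5  35. ] z21 [502.9  45.   21. ]
bar end (array([594.2, -48.1,  78.2]), np.float64(2.3)) bar inner (array([599.8,  40.2,  78.5]), np.float64(5.1)) foot (array([632.1,  42.2,  71.4]), np.float64(0.9))
pivot (array([420.6,  57. , 120.9]), np.float64(1.4))
[[ 69.6 324.9]
 [ 81.1 191.8]
 [256.8 207.1]
 [245.2 340.2]]
[[376.7, 419.5, 131.0], [649.4, 417.3, 131.0], [623.8, 48.4, 131.0], [351.0, 65.4, 131.0]]
```

>>> send_rows(grip=[1,1,1,1,1,1,1,1], xyz=[[0.02,-0.028,0],[0.04,-0.056,0],[0.06,-0.084,0],[0.08,-0.112,0],[0.1,-0.14,0],[0.12,-0.168,0],[0.14,-0.196,0],[0.16,-0.224,0]], yaw=[-4,-8,-12,-16,-20,-24,-28,-32], grip_force=40)

```text
time_s: 0.77
ee_pos: [344.5, 319.1, 213.7]
ee_rot: [-180.0, 0.0, 129.2]
force: [0.8, 1.0, 0.1]
gripper_width: 91.4
gripper_force: 0.0
```

>>> send_rows(grip=[1,1,1,1,1,1,1,1], xyz=[[0.02,-0.028,0],[0.04,-0.056,0],[0.06,-0.084,0],[0.08,-0.112,0],[0.1,-0.14,0],[0.12,-0.168,0],[0.14,-0.196,0],[0.16,-0.224,0]], yaw=[-4,-8,-12,-16,-20,-24,-28,-32])

```text
time_s: 1.43
ee_pos: [504.5, 95.1, 213.7]
ee_rot: [-180.0, -0.0, 97.1]
force: [0.0, 0.6, -0.0]
gripper_width: 91.2
gripper_force: 0.0
```

>>> send_rows(grip=[1,1,1,1,1,1], xyz=[[0.025,-0.029,0],[0.05,-0.058,0],[0.075,-0.087,0],[0.092,-0.117,0],[0.092,-0.117,-0.03],[0.092,-0.117,-0.06]], yaw=[-4,-8,-10.8,-10.8,-10.8,-10.8])

```text
time_s: 1.93
ee_pos: [598.2, -22.4, 154.1]
ee_rot: [179.8, 0.0, 86.4]
force: [0.0, 0.3, -1.0]
gripper_width: 91.5
gripper_force: 0.0
```

>>> send_rows(grip=[1,1,1,1,1,1], xyz=[[-0.002,0.002,-0.025],[-0.002,0.002,-0.05],[-0.002,0.002,-0.07],[-0.002,0.002,-0.085],[-0.002,0.002,-0.092],[-0.002,0.002,-0.092]], yaw=[0,0,0,0,0,0])

```text
time_s: 2.43
ee_pos: [592.6, -18.2, 60.0]
ee_rot: [-179.8, 0.0, 86.5]
force: [-0.0, -0.2, 0.3]
gripper_width: 91.6
gripper_force: 0.0
```

```bash
python3 - <<'E'
from h import *
g=grab("scene","pics/s1.png"); b=g["frame"][110:270,190:350,::-1]
cv2.imwrite("pics/s1z.png",cv2.convertScaleAbs(cv2.resize(b,(600,600),interpolation=2),alpha=1.4))
E
```

```text
(no output)
```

View pics/s1z.png

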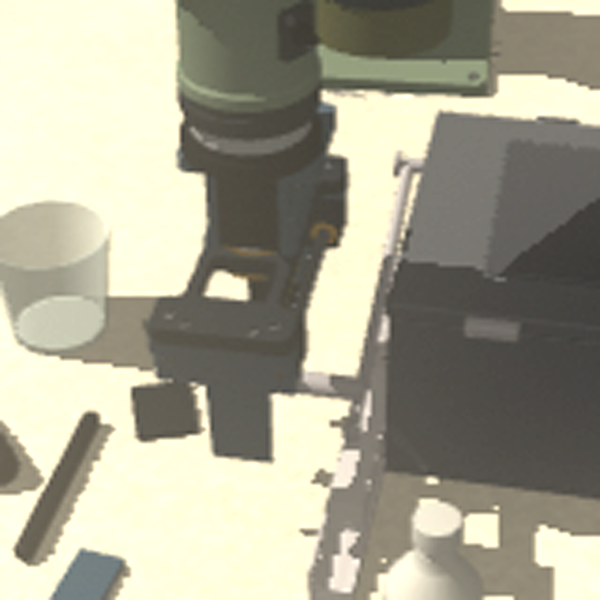

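The fingers straddle the bar, which runs in behind the front finger around (320,383) in the crop. I'll close gently first to centre on it.

>>> send_rows(grip=[0.4,-0.2,-0.5,-0.6,-0.7,-0.75,-0.75,-0.75], xyz=[[0,0,0],[0,0,0],[0,0,0],[0,0,0],[0,0,0],[0,0,0],[0,0,0],[0,0,0]], yaw=[0,0,0,0,0,0,0,0], grip_force=4)

```text
time_s: 3.15
ee_pos: [594.0, -18.2, 62.0]
ee_rot: [180.0, 0.0, 86.5]
force: [-0.3, -0.2, 0.7]
gripper_width: 40.6
gripper_force: 0.0
```

>>> send_rows(grip=[-0.9,-0.9,-0.9,-0.9,-0.9,-0.9], xyz=[[0,0,0],[0,0,0],[0,0,0],[0,0,0],[0,0,0],[0,0,0]], yaw=[0,0,0,0,0,0], grip_force=4)

```text
time_s: 3.65
ee_pos: [596.1, -18.4, 62.3]
ee_rot: [179.7, -0.0, 86.5]
force: [5.2, -1.0, -2.1]
gripper_width: 13.9
gripper_force: 4.0
```

>>> send_rows(grip=[-0.9,-0.9,-0.9], xyz=[[0.002,0,0],[0.002,0,0],[0.002,0,0]], yaw=[0,0,0], grip_force=4)

```text
time_s: 3.9
ee_pos: [596.1, -18.3, 62.0]
ee_rot: [180.0, 0.0, 86.5]
force: [1.1, -0.8, -0.9]
gripper_width: 13.8
gripper_force: 4.0
```

>>> send_rows(grip=[-1,-1,-1,-1], xyz=[[0,0,0],[0,0,0],[0,0,0],[0,0,0]], yaw=[0,0,0,0], grip_force=40)

```text
time_s: 4.23
ee_pos: [596.1, -18.3, 62.0]
ee_rot: [180.0, 0.0, 86.5]
force: [1.7, -1.2, -0.4]
gripper_width: 13.1
gripper_force: 40.0
```

```bash
cat >> h.py <<'E'
from scipy.optimize import fsolve
YAW=np.radians(-3.5)
def plan(fx,fz,th0=.3):
    "chest-frame foot -> lid angle, bar x,z"
    th=fsolve(lambda t:(fx-110+160*np.cos(t))**2+(fz-125-160*np.sin(t))**2-215**2,th0)[0]
    p=np.array([110-160*np.cos(th),125+160*np.sin(th)]); b=p+(np.array([fx,fz])-p)*185/215
    return th,b[0],b[1]
E
python3 - <<'E'
from h import *
s=env.state(); print(s["ee_pos"],s["force"],s["gripper_width"])
# shut circle
for bz in (81,70,60,53,50):
    bx=-50+np.sqrt(185**2-(125-bz)**2); print("shut bar",bx.round(1),bz,"foot",round(-50+(bx+50)*215/185,1),round(125-(125-bz)*215/185,1))
th=.02
for fx in (145,140,130,120,110,100,90,80,70,60,50,45,40,37,34):
    th,bx,bz=plan(fx,46,max(th,.03)+.05); print(fx,np.round([th,bx,bz],2))
print(plan(34,27,.8),plan(34,41,.8))
E
```

```text
[596.13031286 -18.32723305  61.99562067] [ 1.72827926 -1.1504158  -0.35636726] 13.113674583754591
shut bar 129.7 81 foot 158.8 73.9
shut bar 126.6 70 foot 155.3 61.1
shut bar 123.2 60 foot 151.3 49.5
shut bar 120.4 53 foot 148.0 41.3
shut bar 119.1 50 foot 146.5 37.8
145 [8.0000e-02 1.1786e+02 5.8780e+01]
140 [  0.16 113.77  60.56]
130 [  0.32 106.    64.  ]
120 [ 0.47 98.69 67.12]
110 [ 0.61 91.64 69.73]
100 [ 0.72 84.63 71.76]
90 [ 0.81 77.46 73.25]
80 [ 0.88 70.05 74.3 ]
70 [ 0.94 62.36 75.01]
60 [ 0.97 54.41 75.47]
50 [ 1.   46.24 75.76]
45 [ 1.   42.08 75.86]
40 [ 1.01 37.89 75.93]
37 [ 1.01 35.35 75.95]
34 [ 1.01 32.81 75.98]
(np.float64(0.7921818382394538), np.float64(28.925534534318803), np.float64(56.5677155058961)) (np.float64(0.9521159155803254), np.float64(31.656692016763635), np.float64(70.90834177442304))
```

>>> send_rows(grip=[-1,-1,-1,-1,-1,-1], xyz=[[-0.0013,0.0001,-0.005],[-0.003,0.0002,-0.0105],[-0.0047,0.0003,-0.016],[-0.006,0.0004,-0.02],[-0.0069,0.0004,-0.0225],[-0.0069,0.0004,-0.0225]], yaw=[0,0,0,0,0,0])

```text
time_s: 4.73
ee_pos: [589.1, -17.8, 38.7]
ee_rot: [-180.0, -0.0, 86.5]
force: [4.1, -2.3, -0.9]
gripper_width: 13.2
gripper_force: 40.0
```

```bash
python3 - <<'E'
from h import *
s=env.state(); print(s["ee_pos"],s["force"],s["gripper_width"])
a=grab("scene","pics/s2.png")["frame"][100:280,180:360,::-1]
b=grab("top","pics/t2.png")["frame"][170:350,200:380,::-1]
c=np.hstack([cv2.resize(a,(400,400),interpolation=2),cv2.resize(b,(400,400),interpolation=2)])
cv2.imwrite("pics/c2.png",cv2.convertScaleAbs(c,alpha=1.4))
E
```

```text
[589.07615607 -17.81355877  38.66041157] [ 4.1431363  -2.34036035 -0.93798788] 13.173241698318453
```

View pics/c2.png

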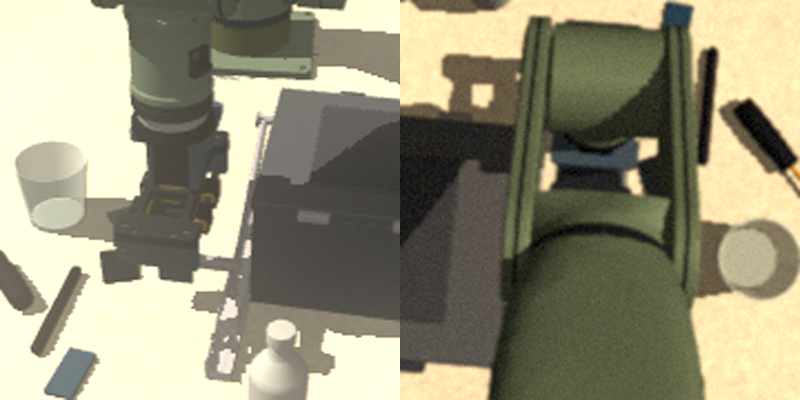

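>>> send_rows(grip=[-1,-1,-1,-1,-1,-1,-1,-1], xyz=[[-0.0025,0.0002,0.001],[-0.005,0.0003,0.002],[-0.007,0.0004,0.0033],[-0.009,0.0006,0.0045],[-0.011,0.0007,0.0055],[-0.013,0.0008,0.0065],[-0.015,0.0009,0.0075],[-0.017,0.001,0.0085]], yaw=[0,0,0,0,0,0,0,0])

```text
time_s: 5.5
ee_pos: [579.4, -17.2, 49.1]
ee_rot: [179.1, -0.0, 86.5]
force: [18.5, -2.0, -11.0]
gripper_width: 12.9
gripper_force: 40.0
```

```bash
python3 - <<'E'
from h import *
s=env.state(); print(s["ee_pos"],s["force"],s["torque"],s["gripper_width"])
a=grab("scene","pics/s3.png")["frame"][100:280,180:360,::-1]
cv2.imwrite("pics/c3.png",cv2.convertScaleAbs(cv2.resize(a,(540,540),interpolation=2),alpha=1.4))
E
```

```text
[579.42264999 -17.24325576  49.05918415] [ 18.50398942  -1.96820068 -10.97008546] [-0.38561381 -2.64289909 -0.29003022] 12.949192427319248
```

View pics/c3.png

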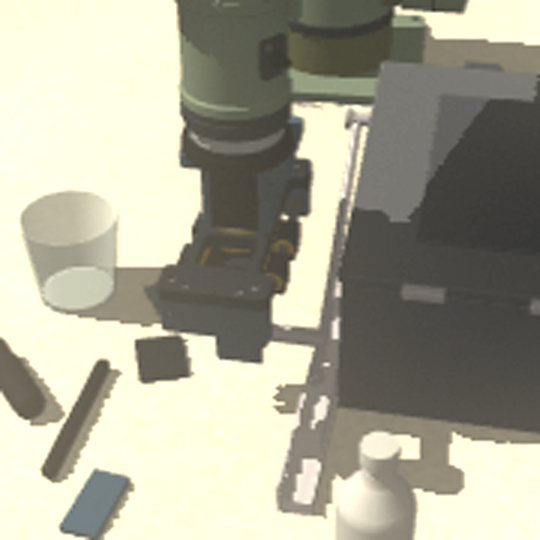

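```bash
cat >> h.py <<'E'
def stat():
    s=env.state(); X,Y,Z=s["ee_pos"]; bx=129.7+(X-596.1)/.998; bz=Z+19
    th=fsolve(lambda t:(bx-110+160*np.cos(t))**2+(bz-125-160*np.sin(t))**2-185**2,.8 if bx<90 else .3)[0]
    p=np.array([110-160*np.cos(th),125+160*np.sin(th)]); f=p+(np.array([bx,bz])-p)*215/185
    print("t",s["time_s"],"tcp",np.round(s["ee_pos"],1),"bar",np.round([bx,bz],1),"th",round(th,3),"foot",np.round(f,1),"F",np.round(s["force"],1),"T",np.round(s["torque"],2),"w",round(s["gripper_width"],1))
E
python3 -c "from h import *; stat()"
```

```text
t 5.55 tcp [578.5 -17.2  49.1] bar [112.1  68.1] th 0.263 foot [137.5  52.1] F [16.3 -3.1 -8.5] T [-0.35 -2.31 -0.29] w 13.2
```

>>> send_rows(grip=[-1,-1,-1,-1,-1,-1,-1,-1], xyz=[[-0.003,0.0002,0.001],[-0.006,0.0004,0.002],[-0.009,0.0006,0.003],[-0.012,0.0007,0.004],[-0.015,0.0009,0.0045],[-0.018,0.0011,0.005],[-0.021,0.0013,0.0055],[-0.024,0.0015,0.006]], yaw=[0,0,0,0,0,0,0,0])

```text
time_s: 6.22
ee_pos: [549.6, -15.1, 52.7]
ee_rot: [179.8, -0.0, 86.5]
force: [9.7, -0.1, -15.0]
gripper_width: 13.6
gripper_force: 40.0
```

```bash
python3 -c "from h import *; stat()"
```

```text
t 6.2167 tcp [549.6 -15.1  52.7] bar [83.1 71.7] th 0.735 foot [98.  45.7] F [  9.7  -0.1 -15. ] T [-0.19 -1.12 -0.36] w 13.6
```

>>> send_rows(grip=[-1,-1,-1,-1,-1,-1,-1,-1], xyz=[[-0.004,0.0002,0.0015],[-0.008,0.0005,0.003],[-0.012,0.0007,0.004],[-0.016,0.001,0.005],[-0.02,0.0012,0.0055],[-0.024,0.0015,0.006],[-0.027,0.0017,0.006],[-0.03,0.0018,0.006]], yaw=[0,0,0,0,0,0,0,0])

```text
time_s: 6.88
ee_pos: [517.0, -12.9, 59.2]
ee_rot: [-179.9, -0.1, 86.5]
force: [4.9, 2.2, -9.3]
gripper_width: 13.1
gripper_force: 40.0
```

```bash
python3 - <<'E'
from h import *
stat()
a=grab("scene","pics/s4.png")["frame"][90:290,170:370,::-1]
stat()
cv2.imwrite("pics/c4.png",cv2.convertScaleAbs(cv2.resize(a,(600,600),interpolation=2),alpha=1.4))
E
```

```text
t 6.8833 tcp [517.  -12.9  59.2] bar [50.5 78.2] th 1.025 foot [54.3 48.5] F [ 4.9  2.2 -9.3] T [ 0.32 -0.32 -0.34] w 13.1
t 6.9333 tcp [516.4 -12.8  59.3] bar [49.9 78.3] th 1.027 foot [53.6 48.6] F [  2.1   3.4 -10.6] T [ 0.38 -0.01 -0.34] w 13.0
```

View pics/c4.png

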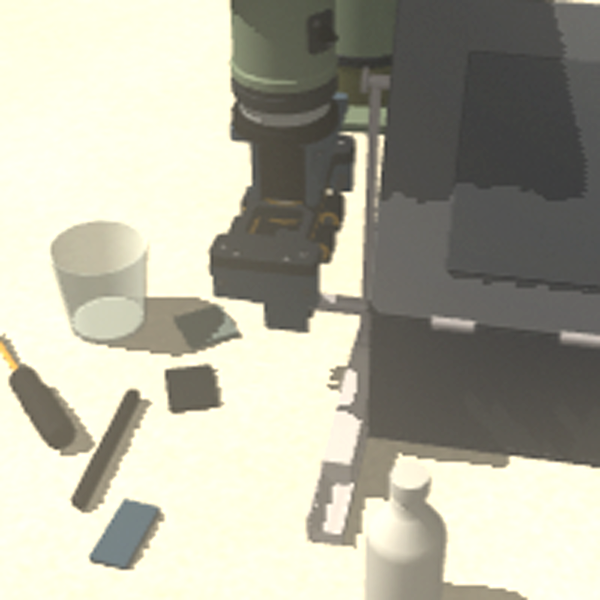

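>>> send_rows(grip=[-1,-1,-1,-1,-1,-1,-1,-1], xyz=[[-0.003,0.0002,0],[-0.006,0.0004,0],[-0.009,0.0005,0],[-0.009,0.0005,-0.001],[-0.009,0.0005,-0.002],[-0.009,0.0005,-0.003],[-0.009,0.0005,-0.003],[-0.009,0.0005,-0.003]], yaw=[0,0,0,0,0,0,0,0])

```text
time_s: 7.6
ee_pos: [508.9, -12.3, 57.3]
ee_rot: [-180.0, -0.1, 86.5]
force: [2.0, 5.1, -5.3]
gripper_width: 13.3
gripper_force: 40.1
```

```bash
python3 -c "from h import *; stat()"
```

```text
t 7.6 tcp [508.9 -12.3  57.3] bar [42.3 76.3] th 1.01 foot [45.1 46.5] F [ 2.   5.1 -5.3] T [ 0.71 -0.17 -0.37] w 13.3
```

>>> send_rows(grip=[-1,-1,-1,-1], xyz=[[0,0,-0.001],[0,0,-0.002],[0,0,-0.002],[0,0,-0.002]], yaw=[0,0,0,0])

```text
time_s: 7.93
ee_pos: [508.9, -12.3, 55.6]
ee_rot: [-180.0, -0.1, 86.5]
force: [-1.0, 5.2, -2.6]
gripper_width: 13.2
gripper_force: 40.1
```

```bash
python3 -c "from h import *; stat()"
```

```text
t 7.9333 tcp [508.9 -12.3  55.6] bar [42.3 74.6] th 0.986 foot [45.6 44.8] F [-1.   5.2 -2.6] T [ 0.83 -0.15 -0.38] w 13.2
```

>>> send_rows(grip=[-1,-1,-1], xyz=[[0,0.0015,0],[0,0.0015,0],[0,0.0015,0]], yaw=[0,0,0])

```text
time_s: 8.18
ee_pos: [509.0, -12.1, 55.4]
ee_rot: [180.0, 0.1, 86.6]
force: [-0.7, -1.6, -2.1]
gripper_width: 13.0
gripper_force: 40.1
```

>>> send_rows(grip=[-1,-1,-1], xyz=[[0,0,-0.001],[0,0,-0.001],[0,0,-0.001]], yaw=[0,0,0])

```text
time_s: 8.43
ee_pos: [509.0, -12.1, 54.1]
ee_rot: [-180.0, 0.0, 86.5]
force: [-1.9, -2.6, -0.1]
gripper_width: 13.0
gripper_force: 40.1
```

```bash
python3 -c "from h import *; stat()"
```

```text
t 8.4333 tcp [509.  -12.1  54.1] bar [42.4 73.1] th 0.966 foot [46.2 43.3] F [-1.9 -2.6 -0.1] T [-0.56 -0.08 -0.38] w 13.0
```

>>> send_rows(grip=[-1,-1,-1], xyz=[[0,-0.0005,-0.001],[0,-0.0005,-0.001],[0,-0.0005,-0.001]], yaw=[0,0,0])

```text
time_s: 8.68
ee_pos: [509.1, -12.1, 52.9]
ee_rot: [-180.0, 0.0, 86.5]
force: [-1.5, -1.5, -0.6]
gripper_width: 12.8
gripper_force: 40.0
```

>>> send_rows(grip=[-1,-1,-1], xyz=[[0,0,-0.001],[0,0,-0.001],[0,0,-0.001]], yaw=[0,0,0])

```text
time_s: 8.93
ee_pos: [509.1, -12.0, 51.8]
ee_rot: [-180.0, 0.0, 86.5]
force: [-0.9, -1.6, -2.8]
gripper_width: 12.9
gripper_force: 40.0
```

```bash
python3 -c "from h import *; stat()"
```

```text
t 8.9333 tcp [509.1 -12.   51.8] bar [42.5 70.8] th 0.935 foot [46.9 41.1] F [-0.9 -1.6 -2.8] T [-0.33 -0.17 -0.22] w 12.9
```

>>> send_rows(grip=[-1,-1,-1], xyz=[[0,0,-0.001],[0,0,-0.001],[0,0,-0.001]], yaw=[0,0,0])

```text
time_s: 9.18
ee_pos: [509.0, -12.0, 50.9]
ee_rot: [-180.0, 0.0, 86.5]
force: [-0.9, -2.1, -0.5]
gripper_width: 13.3
gripper_force: 40.0
```

>>> send_rows(grip=[-1,-1,-1], xyz=[[0,0,-0.001],[0,0,-0.001],[0,0,-0.001]], yaw=[0,0,0])

```text
time_s: 9.43
ee_pos: [509.1, -12.0, 49.8]
ee_rot: [-180.0, -0.0, 86.5]
force: [-0.3, -2.0, -2.3]
gripper_width: 13.0
gripper_force: 40.0
```

```bash
python3 -c "from h import *; stat()"
```

```text
t 9.4333 tcp [509.1 -12.   49.8] bar [42.5 68.8] th 0.909 foot [47.5 39.3] F [-0.3 -2.  -2.3] T [-0.25 -0.15 -0.24] w 13.0
```

>>> send_rows(grip=[-1,-1,-1], xyz=[[0,0,-0.001],[0,0,-0.001],[0,0,-0.001]], yaw=[0,0,0])

```text
time_s: 9.68
ee_pos: [509.0, -12.0, 48.9]
ee_rot: [-180.0, -0.0, 86.5]
force: [-1.9, -1.0, -1.1]
gripper_width: 13.0
gripper_force: 40.0
```

```bash
python3 - <<'E'
from h import *
stat()
g=grab("scene","pics/s5.png"); a=g["frame"][100:250,240:340,::-1]
cv2.imwrite("pics/c5.png",cv2.convertScaleAbs(cv2.resize(a,(400,600),interpolation=2),alpha=1.4))
E
```

```text
t 9.6833 tcp [509.  -12.   48.9] bar [42.4 67.9] th 0.897 foot [47.6 38.4] F [-1.9 -1.  -1.1] T [-0.24 -0.12 -0.27] w 13.0
```

View pics/c5.png

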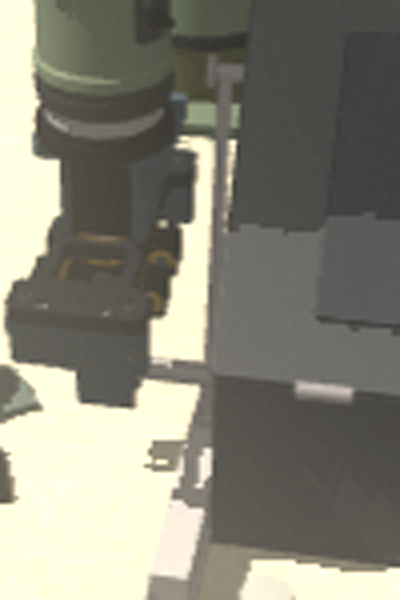

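Bar–rod joint is at about crop (210,372) and the pivot at about (228,72). I'll cast both rays onto the rod plane.

```bash
python3 - <<'E'
from h import *
def onp(g,u,v,off=0):
    c,s=np.cos(YAW),np.sin(YAW); n=np.array([-s,c,0]); o,d=ray(g,u,v); p0=np.array([538.5,47.5,0])+n*off
    p=o+d*((p0-o)@n)/(d@n); return np.round([70+(p-p0)@[c,s,0],p[2]],1)
g=load("pics/s5.png"); g0=load("pics/scene0.png")
print("bar joint",onp(g,240+210/4,100+372/4),"pivot",onp(g,240+226/4,100+70/4,-4))
cs=lambda x,y:(235+(x-390)/4.4,140+y/4.4)
print("start pivot",onp(g0,*cs(668,63),-4),"bar",onp(g0,*cs(610,324)),"foot",onp(g0,*cs(603,376)))
# predicted pixel of bar axis at the rod plane & grip per the arm
def w(x,y,z):
    c,s=np.cos(YAW),np.sin(YAW); return [538.5+(x-70)*c-(y+162)*s,47.5+(x-70)*s+(y+162)*c,z]
for z in(64,68,72): print(z,[np.round(proj(g,w(42.4,y,z)),1).tolist() for y in(-166,-190)])
# measured bar: bright centroid rows between gripper and rod
f=g["frame"].sum(2)
for u in range(276,292,2): print(u,f[184:202,u].tolist())
E
```

```text
bar joint [30.9 60. ] pivot [-27.5 230.3]
start pivot [-88.4  95.4] bar [144.5  89.8] foot [164.   72.9]
64 [[290.2, 194.4], [280.3, 193.3]]
68 [[290.2, 193.0], [280.3, 192.0]]
72 [[290.2, 191.7], [280.3, 190.6]]
276 [196, 199, 200, 201, 200, 187, 187, 188, 195, 199, 292, 543, 553, 548, 553, 544, 545, 547]
278 [545, 553, 550, 554, 558, 423, 438, 265, 256, 247, 241, 520, 533, 534, 540, 545, 546, 552]
280 [542, 546, 549, 555, 555, 444, 436, 262, 260, 249, 239, 432, 540, 542, 544, 560, 558, 545]
282 [550, 543, 539, 552, 561, 495, 402, 400, 266, 247, 238, 361, 537, 544, 546, 569, 549, 546]
284 [549, 540, 534, 558, 552, 479, 249, 243, 259, 251, 242, 285, 535, 539, 544, 553, 544, 541]
286 [552, 550, 534, 547, 555, 549, 267, 243, 254, 257, 244, 234, 523, 545, 555, 563, 562, 547]
288 [558, 548, 542, 550, 552, 546, 309, 240, 247, 256, 245, 236, 458, 550, 541, 541, 518, 492]
290 [505, 510, 494, 502, 510, 503, 361, 238, 245, 258, 244, 234, 222, 287, 244, 244, 247, 237]
```

>>> send_rows(grip=[-1,-1,-1], xyz=[[0,0,-0.001],[0,0,-0.001],[0,0,-0.001]], yaw=[0,0,0])

```text
time_s: 9.98
ee_pos: [509.2, -12.0, 47.9]
ee_rot: [180.0, -0.0, 86.5]
force: [-1.2, -1.7, -2.0]
gripper_width: 13.3
gripper_force: 40.0
```

>>> send_rows(grip=[-1,-1,-1], xyz=[[0,0,-0.001],[0,0,-0.001],[0,0,-0.001]], yaw=[0,0,0])

```text
time_s: 10.23
ee_pos: [509.2, -12.0, 47.4]
ee_rot: [180.0, -0.0, 86.5]
force: [-2.0, -1.7, 4.1]
gripper_width: 13.0
gripper_force: 40.0
```

```bash
python3 -c "from h import *; stat()"
```

```text
t 10.2333 tcp [509.2 -12.   47.4] bar [42.6 66.4] th 0.878 foot [48.3 36.9] F [-2.  -1.7  4.1] T [-0.2   0.27 -0.2 ] w 13.0
```

```bash
sed -i 's/bx=129.7+(X-596.1)/bx=130.5+(X-596.1)/; s/bz=Z+19$/bz=Z+22.7/' h.py; python3 - <<'E'
from h import *
stat()
for fx in (50,46,42,38,34,30): print(fx,np.round(plan(fx,41,.9),2),np.round(plan(fx,27,.8),2))
E
```

```text
t 10.2333 tcp [509.2 -12.   47.4] bar [43.4 70.1] th 0.924 foot [48.3 40.5] F [-2.  -1.7  4.1] T [-0.2   0.27 -0.2 ] w 13.0
50 [ 0.93 44.97 70.58] [ 0.75 42.08 55.93]
46 [ 0.94 41.68 70.69] [ 0.76 38.82 56.13]
42 [ 0.94 38.36 70.78] [ 0.77 35.54 56.3 ]
38 [ 0.95 35.02 70.85] [ 0.78 32.24 56.44]
34 [ 0.95 31.66 70.91] [ 0.79 28.93 56.57]
30 [ 0.96 28.27 70.95] [ 0.8  25.59 56.67]
```

>>> send_rows(grip=[-1,-1,-1,-1,-1], xyz=[[0,0,0.0003],[-0.001,0.0001,0.0003],[-0.002,0.0001,0.0003],[-0.003,0.0002,0.0003],[-0.003,0.0002,0.0003]], yaw=[0,0,0,0,0])

```text
time_s: 10.65
ee_pos: [507.7, -11.9, 47.6]
ee_rot: [179.8, -0.0, 86.5]
force: [3.5, -1.0, 0.3]
gripper_width: 13.1
gripper_force: 40.0
```

```bash
python3 -c "from h import *; stat()"
```

```text
t 10.65 tcp [507.7 -11.9  47.6] bar [41.9 70.3] th 0.93 foot [46.4 40.6] F [ 3.5 -1.   0.3] T [-0.28 -0.79 -0.25] w 13.1
```

>>> send_rows(grip=[-1,-1,-1,-1,-1], xyz=[[-0.001,0.0001,0],[-0.002,0.0001,0],[-0.003,0.0002,0],[-0.003,0.0002,0],[-0.003,0.0002,0]], yaw=[0,0,0,0,0])

```text
time_s: 11.07
ee_pos: [504.6, -11.7, 47.5]
ee_rot: [179.8, -0.0, 86.5]
force: [5.6, -2.0, -0.5]
gripper_width: 13.1
gripper_force: 40.0
```

>>> send_rows(grip=[-1,-1,-1,-1,-1], xyz=[[-0.001,0.0001,0],[-0.002,0.0001,0],[-0.003,0.0002,0],[-0.003,0.0002,0],[-0.003,0.0002,0]], yaw=[0,0,0,0,0])

```text
time_s: 11.48
ee_pos: [498.4, -11.3, 46.3]
ee_rot: [-179.8, 0.0, 86.5]
force: [1.4, -0.7, -8.9]
gripper_width: 13.3
gripper_force: 40.0
```

```bash
python3 -c "from h import *; stat()"
```

```text
t 11.4833 tcp [498.4 -11.3  46.3] bar [32.7 69. ] th 0.928 foot [35.7 39.1] F [ 1.4 -0.7 -8.9] T [-0.21  0.09 -0.31] w 13.3
```

The foot dropped and Fz fell to −8.9, so it's at the hole, which agrees with the camera. Lowering now.

>>> send_rows(grip=[-1,-1,-1,-1], xyz=[[-0.0002,0,-0.001],[-0.0004,0,-0.002],[-0.0004,0,-0.002],[-0.0004,0,-0.002]], yaw=[0,0,0,0])

```text
time_s: 11.82
ee_pos: [499.2, -11.4, 45.0]
ee_rot: [-179.9, -0.0, 86.5]
force: [0.6, -0.9, -6.5]
gripper_width: 13.1
gripper_force: 40.0
```

```bash
python3 -c "from h import *; stat()"
```

```text
t 11.8167 tcp [499.2 -11.4  45. ] bar [33.4 67.7] th 0.912 foot [36.8 37.9] F [ 0.6 -0.9 -6.5] T [-0.2   0.04 -0.27] w 13.1
```

>>> send_rows(grip=[-1,-1,-1,-1,-1], xyz=[[-0.0002,0,-0.001],[-0.0004,0,-0.002],[-0.0006,0,-0.003],[-0.0006,0,-0.003],[-0.0006,0,-0.003]], yaw=[0,0,0,0,0])

```text
time_s: 12.23
ee_pos: [498.0, -11.3, 41.9]
ee_rot: [-179.9, -0.0, 86.5]
force: [-2.5, -0.1, -3.6]
gripper_width: 13.0
gripper_force: 40.0
```

```bash
python3 -c "from h import *; stat()"
```

```text
t 12.2333 tcp [498.  -11.3  41.9] bar [32.2 64.6] th 0.877 foot [36.2 34.9] F [-2.5 -0.1 -3.6] T [ 0.03  0.49 -0.28] w 13.0
```

>>> send_rows(grip=[-1,-1,-1,-1,-1], xyz=[[-0.0005,0,-0.001],[-0.0008,0,-0.002],[-0.001,0.0001,-0.003],[-0.001,0.0001,-0.003],[-0.001,0.0001,-0.003]], yaw=[0,0,0,0,0])

```text
time_s: 12.65
ee_pos: [497.4, -11.2, 38.9]
ee_rot: [-179.9, -0.0, 86.5]
force: [-3.6, 0.4, -2.8]
gripper_width: 12.9
gripper_force: 40.0
```

>>> send_rows(grip=[-1,-1,-1,-1,-1], xyz=[[-0.0002,0,-0.001],[-0.0004,0,-0.002],[-0.0006,0,-0.003],[-0.0006,0,-0.003],[-0.0006,0,-0.003]], yaw=[0,0,0,0,0])

```text
time_s: 13.07
ee_pos: [496.9, -11.2, 36.1]
ee_rot: [-179.9, -0.0, 86.5]
force: [-5.0, 1.4, -1.9]
gripper_width: 12.7
gripper_force: 40.0
```

```bash
python3 -c "from h import *; stat()"
```

```text
t 13.0667 tcp [496.9 -11.2  36.1] bar [31.1 58.8] th 0.813 foot [36.2 29.2] F [-5.   1.4 -1.9] T [ 0.21  0.57 -0.26] w 12.7
```

>>> send_rows(grip=[-1,-1,-1,-1], xyz=[[-0.001,0,0],[-0.001,0,-0.001],[-0.001,0,-0.001],[-0.001,0,-0.001]], yaw=[0,0,0,0])

```text
time_s: 13.4
ee_pos: [496.7, -11.2, 35.3]
ee_rot: [180.0, -0.0, 86.5]
force: [-3.3, 2.1, -1.2]
gripper_width: 13.1
gripper_force: 40.0
```

>>> send_rows(grip=[-1,-1,-1], xyz=[[-0.0005,0,-0.001],[-0.0005,0,-0.001],[-0.0005,0,-0.001]], yaw=[0,0,0])

```text
time_s: 13.65
ee_pos: [496.5, -11.2, 34.3]
ee_rot: [179.9, -0.0, 86.5]
force: [-1.9, 2.0, -2.8]
gripper_width: 13.2
gripper_force: 40.0
```

```bash
python3 -c "from h import *; stat()"
```

```text
t 13.65 tcp [496.5 -11.2  34.3] bar [30.7 57. ] th 0.794 foot [36.1 27.5] F [-1.9  2.  -2.8] T [ 0.44  0.03 -0.19] w 13.2
```

>>> send_rows(grip=[-1,-1,-1], xyz=[[-0.0003,-0.0005,-0.001],[-0.0003,-0.0005,-0.001],[-0.0003,-0.0005,-0.001]], yaw=[0,0,0])

```text
time_s: 13.9
ee_pos: [496.4, -11.3, 33.5]
ee_rot: [179.9, -0.1, 86.5]
force: [-1.5, 4.5, -0.4]
gripper_width: 13.0
gripper_force: 40.0
```

```bash
python3 -c "from h import *; stat()"
```

```text
t 13.9 tcp [496.4 -11.3  33.5] bar [30.6 56.2] th 0.785 foot [36.1 26.7] F [-1.5  4.5 -0.4] T [ 0.79  0.13 -0.22] w 13.0
```

>>> send_rows(grip=[-1,-1,-1], xyz=[[0,0,-0.0006],[0,0,-0.0006],[0,0,-0.0006]], yaw=[0,0,0])

```text
time_s: 14.15
ee_pos: [496.4, -11.3, 33.3]
ee_rot: [179.9, -0.1, 86.5]
force: [-3.3, 4.7, 2.5]
gripper_width: 13.3
gripper_force: 40.0
```

```bash
python3 -c "from h import *; stat()"
```

```text
t 14.15 tcp [496.4 -11.3  33.3] bar [30.6 56. ] th 0.783 foot [36.1 26.5] F [-3.3  4.7  2.5] T [ 0.8   0.25 -0.25] w 13.3
```

Bottom felt: Z dropped 14 mm from the rest height and Fz rose. I'll relieve the side load, then ease the grip off.

>>> send_rows(grip=[-1,-1,-1], xyz=[[-0.001,0.001,0],[-0.001,0.001,0],[-0.001,0.001,0]], yaw=[0,0,0])

```text
time_s: 14.4
ee_pos: [496.3, -11.2, 33.3]
ee_rot: [179.8, 0.0, 86.5]
force: [1.5, -0.1, 1.4]
gripper_width: 12.9
gripper_force: 40.0
```

>>> send_rows(grip=[-0.75,-0.7,-0.68,-0.66,-0.64,-0.62,-0.6,-0.58], xyz=[[0,0,0],[0,0,0],[0,0,0],[0,0,0],[0,0,0],[0,0,0],[0,0,0],[0,0,0]], yaw=[0,0,0,0,0,0,0,0], grip_force=5)

```text
time_s: 15.07
ee_pos: [493.9, -10.8, 32.3]
ee_rot: [-179.9, 0.0, 86.5]
force: [-0.7, -0.1, 0.2]
gripper_width: 18.8
gripper_force: 0.4
```

```bash
python3 - <<'E'
from h import *
stat()
g=grab("scene","pics/s6.png"); a=g["frame"][70:270,170:370,::-1]
cv2.imwrite("pics/c6.png",cv2.convertScaleAbs(cv2.resize(a,(600,600),interpolation=2),alpha=1.4))
E
```

```text
t 15.0667 tcp [493.9 -10.8  32.3] bar [28.1 55. ] th 0.777 foot [33.3 25.5] F [-0.7 -0.1  0.2] T [-0.07 -0.06  0.02] w 18.8
```

View pics/c6.png

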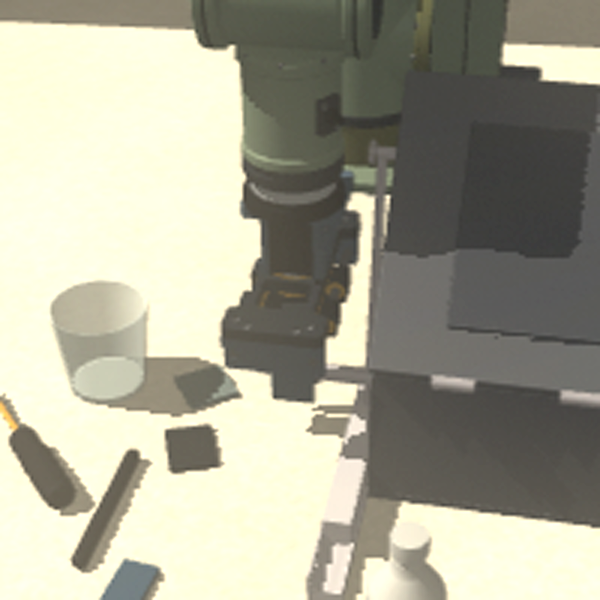

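The lid is still up at about 0.78 rad with no force on the tool. I'll open wide and withdraw upward, then sideways.

>>> send_rows(grip=[-0.4,-0.2,0,0.2,0.2,0.2], xyz=[[0.001,0,0],[0.002,0,0],[0.002,0,0],[0.002,0,0],[0.002,0,0],[0.002,0,0]], yaw=[0,0,0,0,0,0])

```text
time_s: 15.62
ee_pos: [496.6, -10.8, 32.6]
ee_rot: [-180.0, 0.0, 86.5]
force: [-1.4, -0.7, 0.1]
gripper_width: 54.1
gripper_force: 0.0
```

>>> send_rows(grip=[0.2,0.2,0.2,0.2,0.2,0.2,0.2,0.2], xyz=[[0,0,0.005],[0,0,0.015],[0,0,0.03],[0,0,0.045],[0,0,0.06],[0,-0.015,0.075],[0,-0.035,0.09],[0,-0.055,0.1]], yaw=[0,0,0,0,0,0,0,0])

```text
time_s: 16.28
ee_pos: [497.5, -66.3, 135.3]
ee_rot: [179.8, 0.0, 86.6]
force: [-0.0, 0.3, 0.2]
gripper_width: 54.5
gripper_force: 0.0
```

>>> send_rows(grip=[0.2,0.2,0.2,0.2,0.2,0.2,0.2,0.2], xyz=[[0,-0.02,0.01],[0,-0.04,0.02],[0,-0.06,0.03],[0,-0.08,0.04],[0,-0.1,0.05],[0,-0.115,0.05],[0,-0.12,0.05],[0,-0.12,0.05]], yaw=[0,0,0,0,0,0,0,0])

```text
time_s: 16.95
ee_pos: [496.6, -186.6, 183.3]
ee_rot: [180.0, 0.0, 86.4]
force: [0.0, 0.2, -0.1]
gripper_width: 54.9
gripper_force: 0.0
```

```bash
python3 - <<'E'
from h import *
s=env.state(); print(s["ee_pos"],s["force"])
g=grab("scene","pics/s7.png"); a=g["frame"][70:290,150:370,::-1]
b=grab("top","pics/t7.png")["frame"][150:370,200:420,::-1]
c=np.hstack([cv2.resize(x,(400,400),interpolation=2) for x in(a,b)])
cv2.imwrite("pics/c7.png",cv2.convertScaleAbs(c,alpha=1.4))
E
```

```text
[ 496.60481182 -186.63512196  183.27610264] [ 0.03717226  0.20182518 -0.14778002]
```

View pics/c7.png

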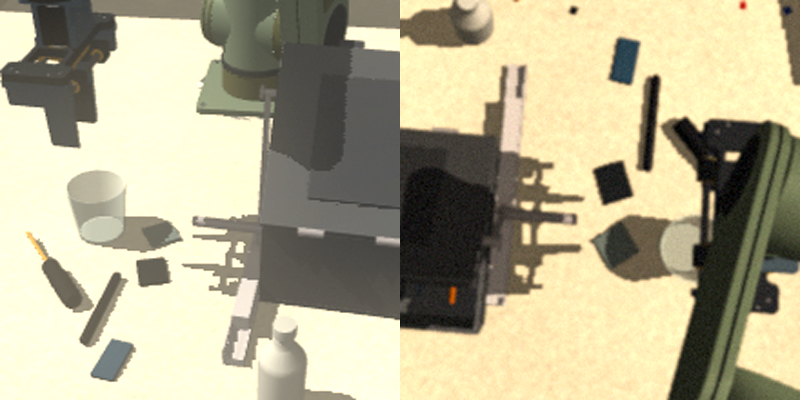

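The lid stands on the rod, the robot is clear, and the other items haven't moved. Handing in.

```bash
python3 -c "
from workcell import env
print(env.job_done())"
```

```text
the job is handed in; nothing more can be done
None
```

The chest lid now stands propped open at about 0.78 rad, with the rod's foot felt seated at the bottom of the hole, the gripper withdrawn, the bystanders in place in the last pictures, and the job handed in (no verdict was returned).

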